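Seat the burr carrier of a coffee grinder

ROBOT

A 7-joint arm with a two-finger parallel gripper is mounted at the origin on a cart in front of the work surface, level with it; the furniture and walls round the work are solid. World frame = base frame: x ahead of the robot, y to its left, z up, the work surface at z = 0. Lengths are in m, angles in rad, forces in N, time in s.
With the tool pointing down it reaches from about 0.35 to 0.9 m from the base axis. Payload 19.9 kg.
Tool frame: the origin (TCP) lies between the finger pads; the fingertips stand 19 mm ahead of it and the grasp point (between the pads) is the TCP; z points along the fingers, y is the direction in which the jaws open and shut (so a half turn about z gives the same grasp; the last joint's range is limited). The gripper opens to 94 mm and grips with 3 to 60 N. Pads are 16 mm wide; open, the fingers measure 119 mm over their backs; the gripper's body (75 mm by 177 mm) begins 78 mm behind the grasp point.
Start: joints at [-1.373, 0.417, -0.01, 1.614, 0.005, 1.111, -0.053], TCP at [0.148, 0.607, 0.224] pointing down, gripper open.
Joint ranges: [-2.81, 2.81], [-0.39, 2.02], [-1.27, 1.25], [0.06, 2.57], [-1.19, 4.33], [0.19, 2], [-2.82, 2.82]. Speed limits (rad/s): [1.89, 1.89, 2.39, 2.39, 3.01, 3.01, 3.01].

INTERFACE

Orientations are given as a 3x3 rotation matrix whose columns are the frame's x, y, z axes.
In Python, from rig import robot gives the robot as it stands. Calls block until the motion is done:
- robot.move_ptp(position, orientation): joint-space move of the TCP to a pose.
- robot.move_linear(position, velocity=0.15, frame=None, threshold=None): straight line of the TCP; frame=None keeps the orientation; velocity is the mean speed in m/s. With threshold (N) it stops when the force on the tool has changed by that much, and returns True; else False.
- robot.goto_joints(angles): joint-space move.
- robot.gripper_to(opening): finger opening in m; the grip force is fixed at half the most; returns when the fingers have stopped.
- robot.pause(seconds).
- robot.ik(position, orientation): joint angles nearest the present ones, or None.
- robot.get_state(): the state.
- robot.grab_frame(name): name is "scene" or "top"; returns the picture (480x640x3 uint8, red, green, blue); there is no depth.
- robot.camera_info(name): a dict with "fx", "fy", "cx", "cy" (pixels), "rvec" (rotation vector, rad) and "tvec" (3), from world to camera coordinates, as OpenCV has them. Camera axes: x right, y down, z forward; pixel columns grow to the right and rows downward; lengths in m; the calibration is good to about 2 mm. A picture is of the moment at which its call begins. camera_info takes no time and is no camera call.
A pose or a line that the arm cannot do raises robot.PlanningError and nothing moves.
- robot.sign_off(): hands the job in, once; it reports no verdict.
The state is a dict: "time": time; "qpos": joint angles; "joint_vel": joint speeds; "effort": joint torques, N m; "ee_pos": TCP position; "tool_rot": TCP orientation; "force": force on the tool from outside, world axes, zero at the start; "moment": the same for the moment, N m; "opening": finger opening in m.
Only numpy, scipy, OpenCV 4.12 (cv2) and the standard library are available. Lean on these libraries where they do the work, as an engineer would, in place of code of your own. Each camera call takes 0.05 s, during which the arm holds its last target. There are 200 camera calls.

TASK

The upper burr carrier of the coffee grinder was put back after cleaning but stands high, because the notch in its rim is not over the locating rib on the grinder's collar. With a fingertip, push it round by its wings until the notch is over the rib, then press it down fully home. Do not lift the carrier and leave the things around the grinder where they stand.

Things in the scene. Friction and masses are not known exactly. Their poses are not given: they have to be found in the camera images.
- grinder: Countertop coffee grinder, its bean hopper taken off: 160 (own x) x 120 (own y) x 165 mm high, standing firmly on the worktop and not shifting. Origin: centre of its underside; front (drawer, button) faces its own -x, z up. On its flat steel top sits an aluminium collar of 57 mm radius with the mouth in it; the collar's top is 165 mm above the worktop.
- collar_mid (a point): The mouth's centre in the plane of the collar's top, 165 mm above the worktop: the upright axis about which the burr carrier turns.
- rib_foot (a point): Foot of the locating rib, on the collar's top, 42 mm out from the mouth's centre, at the front right of the grinder. The rib is a dark steel bar lying radially, 38 to 54 mm from the centre, 7 mm wide and 7 mm high; its outer 8 mm show beyond the carrier's rim. Fixed to the grinder.
- burr_mid (a point): Middle of the burr carrier, on its axis, level with its flange's top: 179.5 mm above the worktop at the start, 172 mm once seated. The carrier is a black ring with a funnel-shaped steel burr in it and a round flange of 46 mm radius, 7 mm thick, flat on top from 28 mm radius outward. At the start the flange's underside is 7.5 mm above the collar, just over the rib.
- notch (a point): Centre of the notch in the carrier's rim, in the plane of the flange's underside, 42 mm from the axis. The notch is a gap in the flange from 37.5 mm radius out to its edge, about 12 mm wide, its lower edges splayed to about 18 mm so that it still finds the rib when about 0.1 rad out. Once seated this point coincides with rib_foot.
- wing_a (a point): Top centre of one of the two upright finger wings on the flange; each is 19 mm long radially (26.5 to 45.5 mm from the axis), 7 mm thick, and stands 21 mm above the flange's top. Seen from above this one is a quarter turn anticlockwise of the notch.
- wing_b (a point): Top centre of the other wing, a quarter turn clockwise of the notch.
- burr_turn (a joint): Turn of the carrier about its upright axis, rad, growing anticlockwise seen from above, without end stops. 0 or 6.283 (a full turn): notch over the rib; starts anywhere between 0.6 and 5.68, so either way round may be the shorter. Stiff enough (about 0.06 N m) to stay where it is left. While seated it cannot turn.
- burr (a joint): How far the carrier is pressed down, m: 0 standing high, 0.0075 fully home; negative if lifted. A rubber seal holds it at any height: about 5 N of downward push are needed and it does not spring back; it goes below about 0.001 only with the notch over the rib.
- hopper: The grinder's clear bean hopper with a black lid, 124 mm in diameter, 118 mm high, standing loose to the left; origin at the centre of its underside. Leave alone.
- mug: White mug with a yellow band, about 90 mm across, 94 mm high, to the right; origin under it. Leave alone.
- spoon: Teaspoon, 132 mm long, lying behind and to the right of the grinder. Leave alone.
- clean_brush: Cleaning brush, 170 mm long, lying at the left. Leave alone.
- canister: Black canister with steel bands, 73 mm in diameter, 129 mm high, behind the grinder. Leave alone.

How it is judged:
By the outcome, as a careful person would: the job done as asked, in the order asked, and still so for the second after the job is handed in, with the robot touching nothing.
It also fails if it takes over 51 s, if anything falls off the work surface, if the arm or the gripper's body presses on something with over 40 N, if the wrist force passes 120 N, or if a joint passes its speed limit or range.

## Working session

There is one attempt and no reset: what is moved stays moved. The work goes in short steps, each a Python script; the robot and the scene stay as the last script left them, time stands still between calls to the robot, and variables do not carry over. Pictures are saved under pics/ and viewed, about 8 in all and at most 12, crops included, and the job is handed in when it is done.

```bash
mkdir -p pics; ls; python3 - <<'E'
from rig import robot
import cv2
for n in("scene","top"):
    im=robot.grab_frame(n); cv2.imwrite(f"pics/{n}0.png",im[:,:,::-1]); print(robot.camera_info(n))
s=robot.get_state();print(s["time"],s["tool_rot"],s["opening"])
E
```

```text
pics
{'fx': 556.198337397717, 'fy': 556.198337397717, 'cx': 316.76597031368766, 'cy': 234.63560379565206, 'rvec': array([ 2.30058998, -0.4929599 ,  0.21768712]), 'tvec': array([-0.52031835,  0.29355316,  1.29833981])}
{'fx': 479.9601333108699, 'fy': 479.9601333108699, 'cx': 319.3401735776011, 'cy': 232.84672379368473, 'rvec': array([ 2.15364715, -2.15428062,  0.18377767]), 'tvec': array([0.01299869, 0.60465675, 1.13294995])}
0.1 [[-9.71383467e-01  2.37516589e-01 -1.75114184e-04]
 [ 2.37516640e-01  9.71382900e-01 -1.05246770e-03]
 [-7.98756126e-05 -1.06394225e-03 -9.99999431e-01]] 0.09443328669355437
```

View pics/scene0.png

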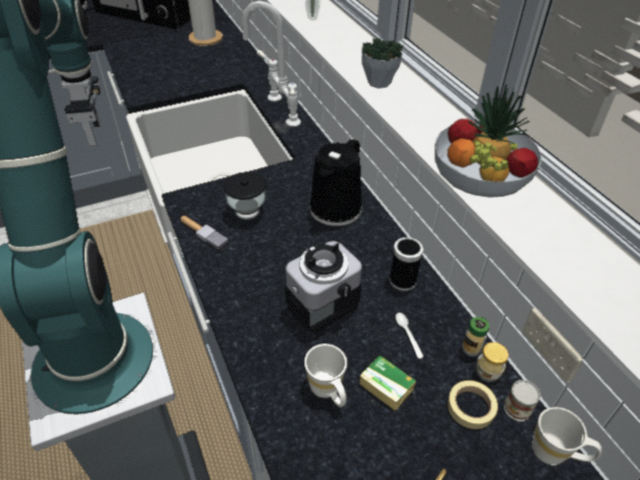

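View pics/top0.png

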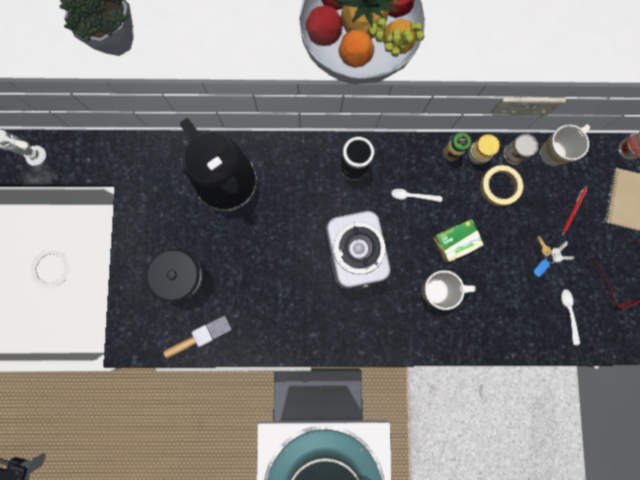

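The grinder is at about (358,248) in the top view and (323,280) in the scene view. I'll enlarge both.

```bash
cat > h.py <<'E'
import numpy as np, cv2
from rig import robot
def cam(n):
    c=robot.camera_info(n); return np.array([[c["fx"],0,c["cx"]],[0,c["fy"],c["cy"]],[0,0,1]]),c["rvec"],np.array(c["tvec"])
def proj(n,P):
    K,r,t=cam(n); return cv2.projectPoints(np.float64(P).reshape(-1,1,3),r,t,K,None)[0].reshape(-1,2)
def back(n,uv,z):
    K,r,t=cam(n); R=cv2.Rodrigues(r)[0]; d=R.T@np.linalg.inv(K)@[uv[0],uv[1],1]; o=-R.T@t
    return o+d*(z-o[2])/d[2]
def crops(name):
    a=robot.grab_frame("top")[203:293,318:398]; b=robot.grab_frame("scene")[232:322,283:363]
    o=np.hstack([cv2.resize(x,None,fx=5,fy=5,interpolation=cv2.INTER_CUBIC) for x in(a,b)])
    cv2.imwrite(f"pics/{name}.png",o[:,:,::-1])
E
python3 - <<'E'
from h import *
crops("c1"); print(back("top",(358.5,248.5),.165))
E
```

```text
[ 0.55204546 -0.07044738  0.165     ]
```

View pics/c1.png

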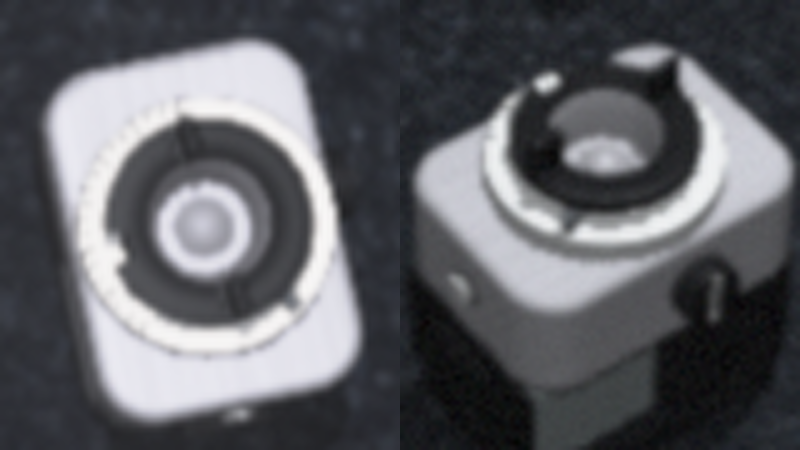

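```bash
python3 - <<'E'
from h import *
T=lambda u,v:((u+.5)/5-.5+318,(v+.5)/5-.5+203)
S=lambda u,v:((u-400+.5)/5-.5+283,(v+.5)/5-.5+232)
c=back("top",T(207.5,226),.165); cs=back("scene",S(605,161),.165); print(c,cs)
a=lambda p:np.degrees(np.arctan2(*(p-c)[1::-1]))
r=lambda p:np.linalg.norm((p-c)[:2])*1e3
for n,p in dict(rib=back("top",T(293,302),.170),notch=back("top",T(115,250),.176),wb=back("top",T(186,133),.198),wa=back("top",T(236,295),.198)).items(): print(n,a(p),r(p))
def ribs(p,cc): d=p-cc; return np.degrees(np.arctan2(d[1],d[0])),np.linalg.norm(d[:2])
print("scene rib",ribs(back("scene",S(570,226),.17),cs),"notch",ribs(back("scene",S(546,82),.176),cs),"wa",ribs(back("scene",S(545,140),.2),cs),"wb",ribs(back("scene",S(665,70),.2),cs))
def rot(th,s): t=s*np.array([-np.sin(th),np.cos(th),0]); z=np.array([0,0,-1.]); return np.column_stack([t,np.cross(z,t),z])
for w0 in(13,193):
  for s in(1,-1):
    for k in(0,60,124):
      th=np.radians(w0+k); p=c+[.036*np.cos(th)+.0115*np.sin(th),.036*np.sin(th)-.0115*np.cos(th),.039]
      q=robot.ik(p,rot(th,s)); print(w0,s,k,None if q is None else np.round(q,2))
E
```

```text
[ 0.5535922  -0.07178853  0.165     ] [ 0.55248581 -0.07716702  0.165     ]
rib -133.0164451738832 49.61964171487778
notch 105.87493244350364 43.113916988815994
wb 18.54823848013437 38.083602403476576
wa -166.16486398393624 34.29044213228047
scene rib (np.float64(-134.3879183076513), np.float64(0.04779843833379956)) notch (np.float64(100.01919665496912), np.float64(0.04927759565121897)) wa (np.float64(-169.2415048553447), np.float64(0.03412087778519954)) wb (np.float64(18.233220204727843), np.float64(0.03745080312007026))
13 1 0 [-0.56  0.52  0.87  1.73 -0.44  1.1   0.67]
13 1 60 [-0.56  0.44  0.75  1.78 -0.34  1.06  1.59]
13 1 124 [-0.46  0.32  0.57  1.87 -0.2   1.01  2.59]
13 -1 0 [-0.68  0.62  1.08  1.73 -0.59  1.16 -2.34]
13 -1 60 [-0.77  0.57  1.09  1.78 -0.56  1.13 -1.36]
13 -1 124 [-0.7   0.39  0.89  1.88 -0.35  1.04 -0.41]
193 1 0 [-0.79  0.43  1.09  1.92 -0.44  1.06 -2.42]
193 1 60 [-0.69  0.49  1.09  1.87 -0.49  1.08 -1.28]
193 1 124 [-0.59  0.53  0.98  1.77 -0.49  1.11 -0.2 ]
193 -1 0 [-0.67  0.36  0.92  1.92 -0.33  1.02  0.62]
193 -1 60 [-0.56  0.4   0.88  1.87 -0.36  1.04  1.74]
193 -1 124 [-0.4   0.43  0.68  1.76 -0.3   1.06  2.78]
```

```bash
cat >> h.py <<'E'
C=np.array([.5535,-.073,0])
def rot(th,s=-1):
    t=s*np.array([-np.sin(th),np.cos(th),0]); z=np.array([0,0,-1.]); return np.column_stack([t,np.cross(z,t),z])
def pose(deg,d,z,r=.036):
    """TCP at wing-angle deg, tangential offset -d behind the wing, height z"""
    th=np.radians(deg); return C+[r*np.cos(th)+d*np.sin(th),r*np.sin(th)-d*np.cos(th),z],rot(th)
def st():
    s=robot.get_state(); print("t",round(s["time"],2),np.round(s["ee_pos"],4),"F",np.round(s["force"],1),"j7",np.round(s["qpos"],2))
E
python3 - <<'E'
from h import *
robot.gripper_to(0)
p=robot.get_state()["ee_pos"]; robot.move_linear([p[0],p[1],.38],velocity=.25); st()
robot.move_ptp(*pose(16,.024,.30)); st()
print(robot.move_linear(pose(16,.024,.205)[0],velocity=.08,threshold=8)); st()
crops("c2")
E
```

```text
t 2.39 [0.1483 0.6067 0.3784] F [ 0.1 -0.1 -0.7] j7 [-1.38  0.32 -0.    1.4   0.    1.42 -0.05]
t 5.3 [ 0.5949 -0.0854  0.2999] F [ 0.9  0.1 -0.5] j7 [-0.67  0.5   1.08  1.61 -0.46  1.31 -2.38]
False
t 6.63 [ 0.5949 -0.0862  0.2054] F [-0.2  0.4 -0. ] j7 [-0.62  0.59  1.01  1.72 -0.54  1.14 -2.31]
```

View pics/c2.png

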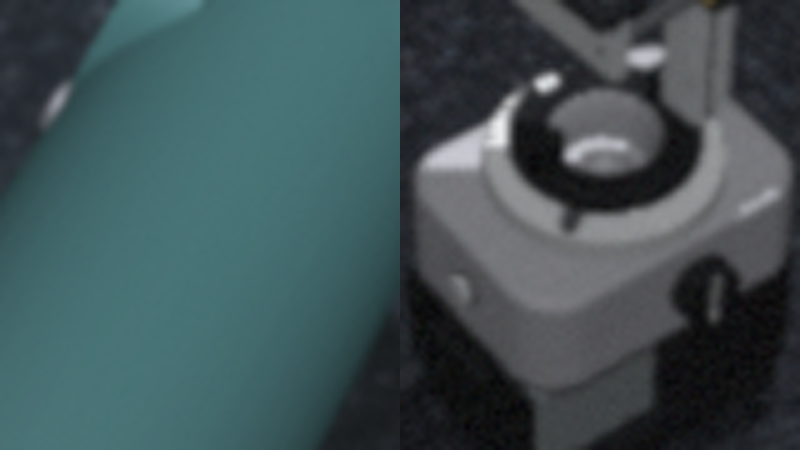

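The scene crop shows a finger at (695,110), just clockwise of wing_b, and another bar ending near (615,75). I'll check that the gripper is closed.

```bash
python3 - <<'E'
from h import *
print(robot.get_state()["opening"])
p,R=pose(16,.024,.205)
for d in (0,.019): print(proj("scene",p+R[:,2]*d))
im=robot.grab_frame("scene")[150:330,230:430]; cv2.imwrite("pics/s3.png",cv2.resize(im,None,fx=4,fy=3.3)[:590,:,::-1])
E
```

```text
0.0007100602369038945
[[342.19420216 249.08914618]]
[[341.87585022 254.80794014]]
```

View pics/s3.png

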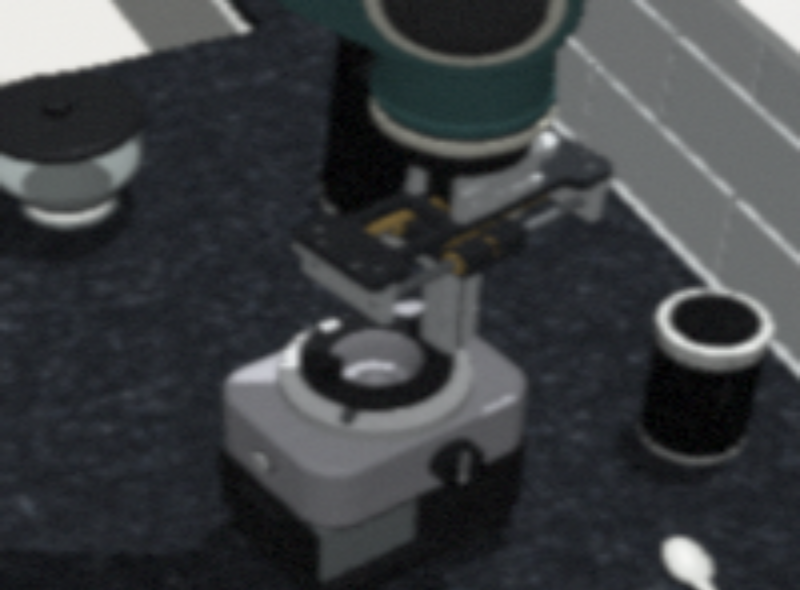

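The gripper is closed and its fingertip stands clear behind wing_b. Next I push round the arc, stopping short of the target.

```bash
python3 - <<'E'
from h import *
p,R=pose(16,.0125,.205); robot.move_linear(p,velocity=.04); st()
for a in range(28,127,14):
    p,R=pose(a,.0115,.205); hit=robot.move_linear(p,velocity=.03,frame=R,threshold=25); st()
    if hit: print("HIT");break
im=robot.grab_frame("scene")[200:320,263:383]; cv2.imwrite("pics/s4.png",cv2.resize(im,None,fx=5,fy=5,interpolation=cv2.INTER_CUBIC)[:,:,::-1])
E
```

```text
t 7.22 [ 0.5915 -0.0746  0.205 ] F [-0.7 -0.4 -0.5] j7 [-0.65  0.58  1.02  1.73 -0.54  1.14 -2.33]
t 7.67 [ 0.5907 -0.0664  0.205 ] F [-0.3 -0.7  0.6] j7 [-0.64  0.55  0.97  1.74 -0.5   1.12 -2.17]
t 8.12 [ 0.588  -0.0577  0.205 ] F [-0.4 -0.8 -0.4] j7 [-0.62  0.52  0.91  1.74 -0.46  1.1  -1.98]
t 8.58 [ 0.5832 -0.0497  0.205 ] F [ 0.9 -0.8  0.1] j7 [-0.61  0.49  0.86  1.76 -0.41  1.09 -1.78]
t 9.04 [ 0.5767 -0.0432  0.205 ] F [ 0.7 -0.4  0.8] j7 [-0.59  0.45  0.8   1.77 -0.37  1.07 -1.58]
t 9.5 [ 0.5688 -0.0385  0.205 ] F [ 0.3 -0.7  0.7] j7 [-0.57  0.42  0.75  1.79 -0.33  1.06 -1.38]
t 9.96 [ 0.5599 -0.0358  0.205 ] F [ 0.3 -0.7  0. ] j7 [-0.55  0.39  0.7   1.81 -0.29  1.04 -1.17]
t 10.42 [ 0.5507 -0.0353  0.205 ] F [-0.2  0.4  1.2] j7 [-0.52  0.36  0.65  1.84 -0.25  1.03 -0.95]
t 10.88 [ 0.5417 -0.0371  0.2049] F [ 1.2 -0.3 -0.4] j7 [-0.48  0.33  0.61  1.86 -0.22  1.02 -0.73]
```

View pics/s4.png

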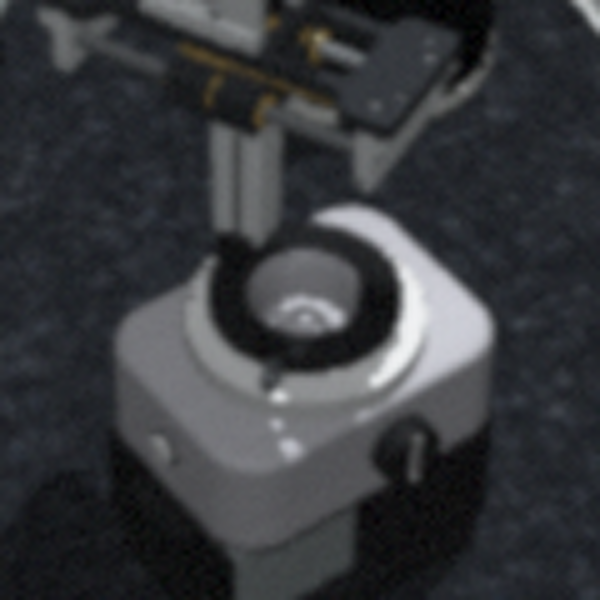

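Wing_b is at about (230,245) after the push and the rib at (270,377). The notch isn't readable in this view, so I'll back off to clear the top camera.

```bash
python3 - <<'E'
from h import *
p,R=pose(126,.022,.205); robot.move_linear(p,velocity=.08)
robot.move_linear(p+[0,0,.09],velocity=.15)
robot.move_ptp(np.array([.45,.22,.33]),R); st()
crops("c5")
E
```

```text
t 13.02 [0.4505 0.2189 0.3297] F [0.3 0.1 0.9] j7 [-1.01  0.11  0.54  1.79 -0.06  1.26 -1.4 ]
```

View pics/c5.png

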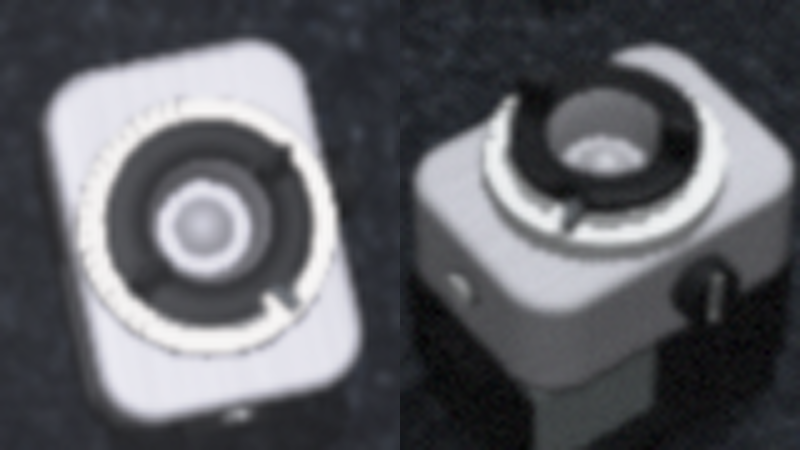

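```bash
python3 - <<'E'
from h import *
T=lambda u,v:((u+.5)/5-.5+318,(v+.5)/5-.5+203)
def ang(p,q): d=p-q; return np.degrees(np.arctan2(d[1],d[0]))
B=lambda u,v,z=.198: back("top",T(u,v),z)
print("wb before",ang(B(186,133),B(236,295)),"now",ang(B(150,283),B(277,160)))
c=B(207.5,226,.165)
print("notch",ang(B(278,298,.176),c),"rib outer",ang(B(292,302,.170),c), "rib 52mm", ang(B(290,306,.170),c))
E
```

```text
wb before 16.315264789133778 now 133.83377059281372
notch -138.4122966075494 rib outer -133.3623695785138 rib 52mm -135.53351191033926
```

The notch (278,298) sits about 4° clockwise of the rib (290,301). I'll nudge it about 4° more the same way, then press on the flange opposite the notch.

```bash
python3 - <<'E'
from h import *
p,R=pose(124,.022,.205); robot.move_ptp(p+[0,0,.09],R)
robot.move_linear(p,velocity=.1,threshold=8)
p,R=pose(126,.0125,.205); robot.move_linear(p,velocity=.04,frame=R)
p,R=pose(130.2,.0115,.205); robot.move_linear(p,velocity=.02,frame=R,threshold=25);robot.pause(.2); st()
p,_=pose(128,.022,.205); robot.move_linear(p,velocity=.08)
robot.move_linear(p+[0,0,.04],velocity=.12)
f=np.radians(43); P=C+[.037*np.cos(f),.037*np.sin(f),0]
robot.move_linear(P+[0,0,.225],velocity=.12,frame=rot(f+np.pi/2)); st()
print(robot.move_linear(P+[0,0,.189],velocity=.02,threshold=20)); st()
E
```

```text
t 16.18 [ 0.5392 -0.038   0.205 ] F [0.5 0.9 0.5] j7 [-0.57  0.35  0.72  1.86 -0.27  1.02 -0.61]
t 17.45 [ 0.58   -0.0479  0.2245] F [-0.5  0.1  0. ] j7 [-0.51  0.41  0.7   1.74 -0.29  1.1  -0.54]
True
t 19.04 [ 0.581  -0.0482  0.1911] F [-1.9 -0.2  9.4] j7 [-0.49  0.45  0.68  1.77 -0.32  1.03 -0.51]
```

The tip is at 172.1 mm when it meets resistance, which matches seated. I'll press once more to confirm, then retract and look.

```bash
python3 - <<'E'
from h import *
p=robot.get_state()["ee_pos"]
print(robot.move_linear([p[0],p[1],.1885],velocity=.02,threshold=18)); st()
robot.move_linear([p[0],p[1],.30],velocity=.15)
robot.move_ptp(np.array([.45,.22,.33]),robot.get_state()["tool_rot"]); st()
crops("c6")
cv2.imwrite("pics/t6.png",robot.grab_frame("top")[:,:,::-1])
E
```

```text
True
t 19.25 [ 0.5821 -0.0491  0.191 ] F [-5.4  0.8 16.6] j7 [-0.49  0.45  0.68  1.77 -0.33  1.03 -0.51]
t 21.28 [0.4506 0.219  0.3298] F [ 0.1 -0.  -0.3] j7 [-1.16  0.12  0.71  1.79 -0.08  1.26 -1.25]
```

View pics/c6.png

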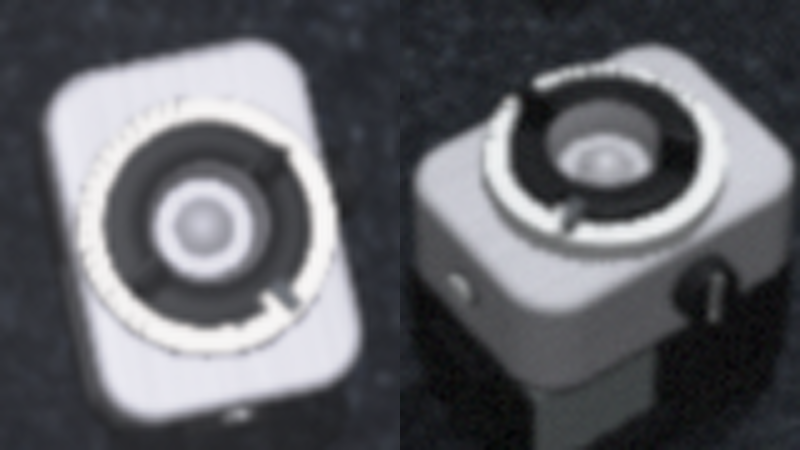

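View pics/t6.png

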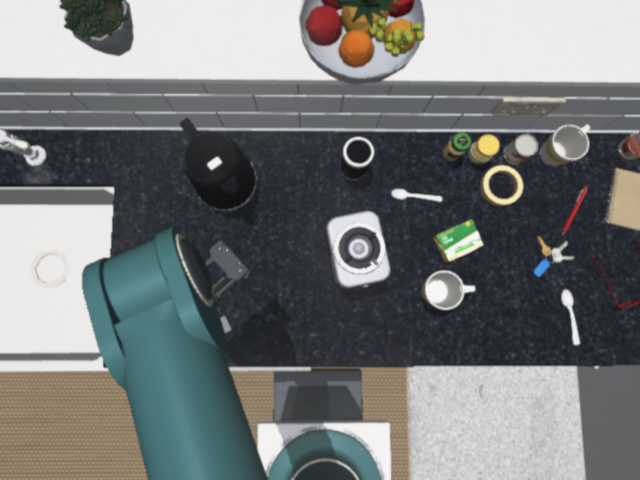

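```bash
python3 -c "
from rig import robot
robot.sign_off()"
```

```text
the job is handed in; nothing more can be done
```

The burr carrier is turned into line and pressed fully home, and I've handed the job in at about 21 s of the 51 s allowed.

- **Turning:** I pushed wing_b anticlockwise with the closed fingertip. A look from above showed the notch still about 4° short of the rib, so I nudged it that much further.
- **Pressing:** I pressed on the flange opposite the notch. It stopped with the fingertip at 172.1 mm. A second press, at about 17 N, moved it only 0.1 mm more, to 172.0 mm, which is the seated height.
- **Last pictures:** The carrier sits visibly lower with the rib in its notch. The mug, spoon and canister stand where they were. The retracted arm hid the hopper and brush in the last top view, so I didn't recheck those two.
- **Disagreements:** The two cameras differed by about 5 mm sideways on the collar's centre. I worked from the top view. The wing also ended about 6–8° further round than the angle I commanded, and the closer look corrected for that. The top picture shows the rib slightly to one side of the notch, within the notch's play.

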